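# Change over the castings in the marking machine

### The job

Clear the finished castings out of the marking fixture into the white tub and load every brass casting lying on the bench into a nest of its own, flat back down and fully seated, its lug in the gap between the two end stops so that all point the same way. Only when everything is loaded, turn the selector on the control unit from off to the two-dot mark, which starts the marking. Leave the other things on the bench where they are.

Things in the scene. Friction and masses are not known exactly. Their poses are not given: they have to be found in the camera images.
- casting1: a blank to be marked: brass latch casting, 86 mm long overall. Body 64 long (x -32 to +32), 40 wide (y), 26 high (z). Lug: 22 wide (y), 8 thick, flush with the flat back, sticks out at the +x end to x = 54. 0.2 to 0.33 kg. Origin: middle of the body's flat back; z points out of the domed face, so z up = flat on its back. None if absent from this start
- casting2: another blank like casting1 (None if absent). All blanks start on the bench, pointing any way: flat on the back, or on one long side (z axis level, origin 20 mm up). On its side it is stable; leaned over by 45 degrees or more and let go with its edge on the bench it drops onto its back. Knocked onto its dome it is hard to right
- casting3: another blank like casting1 (None if absent). The casting's sides are upright for 20 mm above the back, then bevel at 45 degrees to a flat top 28 mm wide
- casting4: another blank like casting1 (None if absent)
- casting5: another blank like casting1 (None if absent)
- done1: a finished casting, same shape and axes as casting1; if present (else None) it starts seated in nest1 of the marking fixture
- done2: a finished casting, same shape and axes as casting1; if present (else None) it starts seated in nest2 of the marking fixture
- done3: a finished casting, same shape and axes as casting1; if present (else None) it starts seated in nest3 of the marking fixture
- done4: a finished casting, same shape and axes as casting1; if present (else None) it starts seated in nest4 of the marking fixture
- nest1 (a point): one of four nests, 2 by 2 on the aluminium fixture plate: centre of the nest floor, 42 mm above the bench; x points to the keyed end, z up. A seated casting has its origin here (within 3 mm) and its x along this x
- nest2 (a point): a nest like nest1. Each has 6 mm high steel strips, 8 mm wide, with 45 mm between them for the body; a heel stop 35 mm behind the centre; two end stops 35 mm ahead of it with a 28 mm gap that only the lug fits
- nest3 (a point): a nest like nest1. Nest centres lie 115 mm apart along x and 100 mm along y (1 and 2 nearer the robot, 1 and 3 to its left)
- nest4 (a point): a nest like nest1. Nest centres lie 115 mm apart along x and 100 mm along y (1 and 2 nearer the robot, 1 and 3 to its left)
- marker: bench marking machine, fixed: grey base 380 x 270 x 30 mm carrying the fixture plate; origin on the bench under the middle of the four nests, x as the nests'. A 36 mm steel column 0.26 m high stands at x 215, y -100 mm, with the marking head swung aside at x 270, y -195 mm, 0.10 to 0.26 m up
- tub: white plastic tub, fixed: outside 170 (x) x 250 (y) x 55 mm high, walls 4, floor 5 mm; origin under its middle
- unit: control unit of the marker, a fixed grey box 150 x 150 x 70 mm, origin under its middle; the selector is on its top, display on its far side
- selector (a joint): black selector on top of the control unit, rad, 0 to 2.25; grows clockwise seen from above. Click stops every 30 degrees (0.524 rad): 0 = off (short dash), then rows of one, two, three and four dots (0.524, 1.047, 1.571, 2.094). Always starts at off. It snaps to the nearest stop when let go; about 0.08 N m takes it over a click
- selector_grip (a point): on the selector's axis at the height to grip its bar, 107 mm above the bench. The bar is 49 mm long, 14 wide and 32 mm tall; this point's x axis runs along the bar (it turns with it) and the white pointer is at its -x end
- hammer: bystander: hammer, 260 mm long, lying; loose
- brush: bystander: brush, 200 mm, lying; loose
- polish: bystander: can, 64 mm across, 130 mm high; loose
- mug: bystander: white mug, 80 mm across, 90 mm high; loose
- block: bystander: steel bench block, 70 x 70 x 25 mm, 0.9 kg; loose

How it is judged:
By the outcome, as a careful person would: the job done as asked, in the order asked, and still so for the second after the job is handed in, with the robot touching nothing.
Of casting1, casting2, casting3, casting4, casting5 only 3 to 4 are there at a start; the rules pass over those that are not, and their reading is None.
Of done1, done2, done3, done4 only 2 to 3 are there at a start; the rules pass over those that are not, and their reading is None.
At some moment in a run one of casting1, casting2 may be knocked a few centimetres aside while the robot is not near it.
Once in a run the grip may slacken for a moment while it holds something.
It also fails if it takes over 210 s, if anything falls off the work surface, if the arm or the gripper's body presses on something with over 40 N, if the wrist force passes 120 N, or if a joint passes its speed limit or range.

### The arm

A 6-joint arm with a two-finger parallel gripper is mounted at the origin on the work surface. World frame = base frame: x ahead of the robot, y to its left, z up, the work surface at z = 0. Lengths are in m, angles in rad, forces in N, time in s.
With the tool pointing down it reaches from about 0.275 to 0.825 m from the base axis. Payload 4.9 kg.
Tool frame: the origin (TCP) lies midway between the tips of the shut fingers; the grasp point (between the pads) lies 19 mm behind it (bot.grip_depth is the distance from the TCP to the grasp point, in m); z points along the fingers, y is the line along which they close (so a half turn about z gives the same grasp; the last joint's range is limited). The gripper opens to 85 mm and grips with 20 to 120 N. Pads are 22 mm wide; open, the fingers measure 114 mm over their backs; the gripper's body (76 mm by 85 mm) begins 54 mm behind the grasp point. The pads swing forward as they close: fully open they stand 13 mm farther back than shut.
Start: joints at [-1.36, 0.326, -0.193, 1.052, 0, 1.437], TCP at [0.186, -0.518, 0.231] pointing down, gripper open.
Joint ranges: [-2.65, 2.65], [-0.97, 1.79], [-1.3, 1.35], [-1.93, 2.1], [-1.47, 1.37], [-3.14, 3.14]. Speed limits (rad/s): [2.57, 2.57, 3.14, 3.14, 3.14, 3.14].

### API

Orientations are given as a unit quaternion [w, x, y, z].
In Python, from cell import bot gives the robot as it stands. Calls block until the motion is done:
- bot.move_pose(position, orientation): joint-space move of the TCP to a pose.
- bot.move_linear(position, speed=0.15, rotation=None, until_force=None): straight line of the TCP; rotation=None keeps the orientation; speed is the mean speed in m/s. With until_force (N) it stops when the force on the tool has changed by that much, and returns True; else False.
- bot.goto_joints(angles): joint-space move.
- bot.set_gripper(opening, grasp_force=None): opening from 0.0 (shut) to 1.0 (fully open); grasp_force is the grip in N (None keeps the last); returns when the fingers have stopped.
- bot.wait(seconds).
- bot.solve_ik(position, orientation): joint angles nearest the present ones, or None.
- bot.camera(name): name is "side" or "top"; returns the picture (480x640x3 uint8, red, green, blue); there is no depth.
- bot.calibration(name): a dict with "mtx" (3x3 intrinsics, pixels), "k1" (the pictures are not rectified: a ray, as slopes to the right and down, at radius r is drawn at 1 + k1 r^2 times it, then the intrinsics apply), "extrinsics" (4x4, takes a point from world to camera coordinates). Camera axes: x right, y down, z forward; pixel columns grow to the right and rows downward; lengths in m; the calibration is good to about 2 mm. A picture is of the moment at which its call begins. calibration takes no time and is no camera call.
A pose or a line that the arm cannot do raises bot.PlanningError and nothing moves.
- bot.close_job(): hands the job in; it is judged then, once.
Trained networks look in the newest picture that a camera, given by its name, has taken for a name from the list of things; names that differ only in an ending like _2 or _b are one class to them, and where a whole thing is asked for, a point or a joint stands for the part that bears it (a point fixed in the world has none). Each returns a list of dicts, best first, with "confidence" (0 to 1); they miss things now and then, are a little off and sometimes report something else, mostly with a low value. They report only what shows in the picture. A call takes as long as a camera call.
- bot.search_frame(camera, thing): "bbox" ([left, top, width, height] in pixels, round what is visible of it).
Readings, each from a call of its own:
- bot.read_clock(): time.
- bot.read_joint_positions(): joint angles.
- bot.read_joint_vel(): joint speeds.
- bot.read_joint_efforts(): joint torques, N m.
- bot.read_position(): TCP position.
- bot.read_tool_rot(): TCP orientation.
- bot.read_ft_force(): force on the tool from outside, world axes, zero at the start.
- bot.read_moment(): the same for the moment, N m.
- bot.read_gripper_width(): opening from 0.0 (shut) to 1.0 (fully open).
- bot.read_finger_force(): force on a finger pad.
Only numpy, scipy, OpenCV 4.12 (cv2) and the standard library are available. Lean on these libraries where they do the work, as an engineer would, in place of code of your own. Each camera call takes 0.05 s, during which the arm holds its last target. There are 200 camera calls.

## Working session

There is one attempt and no reset: what is moved stays moved. The work goes in short steps, each a Python script; the robot and the scene stay as the last script left them, time stands still between calls to the robot, and variables do not carry over. Pictures are saved under pics/ and viewed, at most 14 in all, crops included, and the job is handed in when it is done.

```bash
mkdir -p pics; ls
python3 - <<'E'
from cell import bot
import cv2,numpy as np
for c in ("top","side"):
    im=bot.camera(c); cv2.imwrite(f"pics/{c}0.png",cv2.resize(im[:,:,::-1],(800,600)))
    k=bot.calibration(c); print(c,np.round(k["mtx"],1).tolist(),k["k1"],np.round(k["extrinsics"],4).tolist())
    for t in ("casting1","done1","marker","tub","unit","selector","hammer","brush","polish","mug","block"):
        print(t,[(np.round(d["bbox"]).astype(int).tolist(),round(d["confidence"],2)) for d in bot.search_frame(c,t)])
print(bot.read_clock(),bot.read_tool_rot(),bot.grip_depth)
E
```

```text
pics
top [[603.3, 0.0, 314.3], [0.0, 603.3, 229.5], [0.0, 0.0, 1.0]] -0.05112928933245147 [[0.0018, -1.0, -0.0079, 0.0089], [-0.9992, -0.0015, -0.0395, 0.5336], [0.0395, 0.008, -0.9992, 1.6115], [0.0, 0.0, 0.0, 1.0]]
casting1 [([221, 174, 30, 26], 0.84), ([228, 275, 31, 15], 0.8), ([222, 230, 34, 17], 0.49), ([428, 190, 20, 17], 0.41), ([124, 285, 40, 46], 0.29)]
done1 [([294, 174, 15, 34], 0.97), ([331, 218, 19, 30], 0.86), ([293, 216, 16, 35], 0.85)]
marker [([269, 77, 148, 188], 0.75)]
tub [([391, 240, 103, 81], 0.72)]
unit [([401, 138, 70, 92], 0.83), ([126, 152, 36, 99], 0.22)]
selector [([427, 188, 20, 19], 0.54)]
hammer [([126, 153, 36, 98], 0.69)]
brush [([484, 170, 18, 78], 0.73)]
polish []
mug []
block [([179, 280, 30, 31], 0.77)]
side [[606.0, 0.0, 325.4], [0.0, 606.0, 231.6], [0.0, 0.0, 1.0]] -0.04052179725282072 [[-0.7595, -0.6505, 0.003, 0.424], [-0.3785, 0.4382, -0.8153, 0.2922], [0.529, -0.6204, -0.579, 1.3309], [0.0, 0.0, 0.0, 1.0]]
casting1 [([228, 275, 28, 30], 0.92), ([307, 315, 32, 21], 0.78), ([268, 293, 30, 26], 0.67)]
done1 [([336, 232, 34, 20], 0.77), ([279, 236, 29, 22], 0.72), ([314, 251, 33, 21], 0.67)]
marker [([226, 116, 167, 188], 0.88), ([387, 170, 52, 24], 0.51)]
tub [([231, 269, 22, 38], 0.69)]
unit [([340, 171, 70, 52], 0.6), ([335, 232, 37, 22], 0.45)]
selector [([373, 172, 17, 20], 0.62), ([225, 116, 167, 188], 0.29)]
hammer [([118, 314, 91, 72], 0.82), ([390, 171, 46, 24], 0.55), ([315, 253, 34, 20], 0.51)]
brush [([392, 169, 45, 27], 0.95), ([230, 270, 23, 32], 0.54)]
polish [([182, 231, 32, 56], 0.98), ([392, 171, 44, 25], 0.71), ([274, 348, 46, 41], 0.33)]
mug [([235, 369, 55, 56], 0.8), ([275, 349, 45, 42], 0.64)]
block [([274, 347, 45, 42], 0.76)]
1.2 [-1.76095965e-05  9.85174564e-01  1.71554883e-01  1.04607844e-05] 0.0187
```

View pics/top0.png

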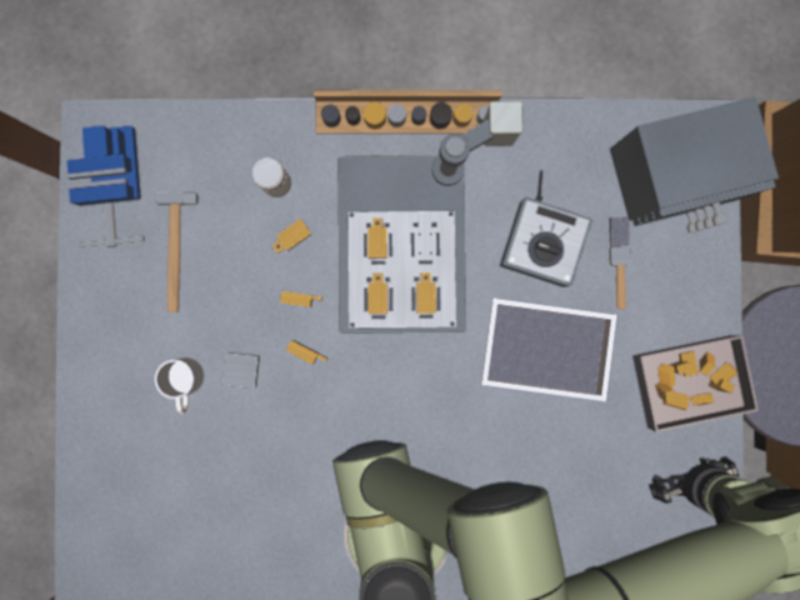

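View pics/side0.png

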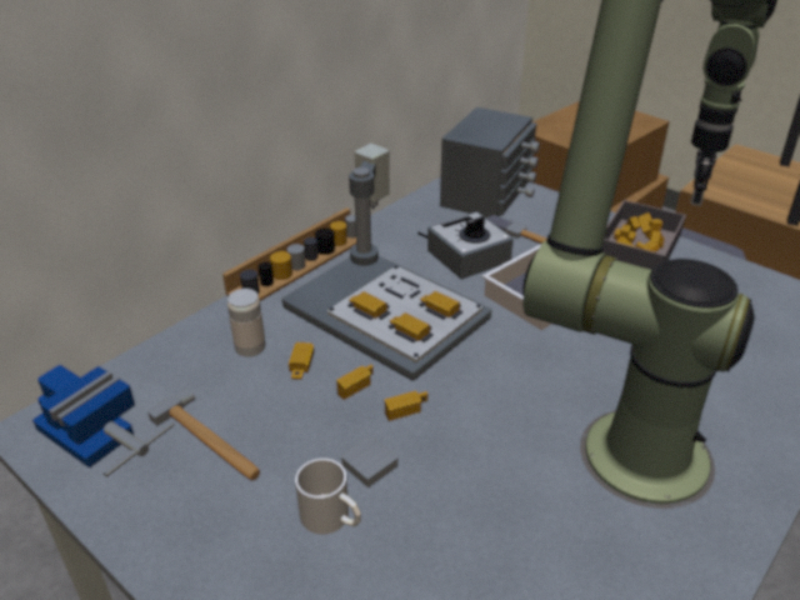

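```bash
cat > h.py <<'E'
from cell import bot
import cv2,numpy as np
from scipy.optimize import minimize
from scipy.spatial.transform import Rotation as R
S=4
BODY=np.array([[x,y,z] for x in(-32,32) for y,z in((-20,0),(20,0),(20,20),(14,26),(-14,26),(-20,20))])/1000
LUG=np.array([[x,y,z] for x in(32,54) for y in(-11,11) for z in(0,8)])/1000
CAL={c:bot.calibration(c) for c in("top","side")}
def proj(c,P):
    k=CAL[c];E=k["extrinsics"];q=np.atleast_2d(P)@E[:3,:3].T+E[:3,3];s=q[:,:2]/q[:,2:]
    s=s*(1+k["k1"]*(s**2).sum(1,keepdims=True));return s@k["mtx"][:2,:2].T+k["mtx"][:2,2]
def unproj(c,uv,z):
    k=CAL[c];E=k["extrinsics"];d=(np.array(uv,float)-k["mtx"][:2,2])/np.diag(k["mtx"])[:2];s=d.copy()
    for _ in range(8): s=d/(1+k["k1"]*(s@s))
    D=E[:3,:3].T@np.r_[s,1];o=-E[:3,:3].T@E[:3,3];return (o+D*(z-o[2])/D[2])[:2]
def brass(im):
    h=cv2.cvtColor(im,cv2.COLOR_RGB2HSV)
    return ((h[...,0]>10)&(h[...,0]<28)&(h[...,1]>150)&(h[...,2]>60)).astype(np.uint8)*255
def masks(ims): return {c:brass(cv2.resize(im,None,fx=S,fy=S,interpolation=cv2.INTER_CUBIC)) for c,im in ims.items()}
def rot(yaw,pose):  # pose 0 flat, +1: object +y up, -1: -y up
    return R.from_euler("z",yaw)*R.from_euler("x",pose*np.pi/2)
def polys(c,x,y,yaw,pose,z0):
    r=rot(yaw,pose);t=[x,y,z0+(0.02 if pose else 0)]
    return [cv2.convexHull(((proj(c,r.apply(V)+t)+.5)*S*16-8).round().astype(np.int32)) for V in(BODY,LUG)]
def cost(p,M,pose,z0):
    e=0
    for c,m in M.items():
        P=polys(c,p[0],p[1],p[2],pose,z0);ctr=(P[0].mean((0,1))/16).astype(int);w=38*S
        a=np.maximum(ctr-w//2,0);sub=m[a[1]:a[1]+w,a[0]:a[0]+w];r=np.zeros_like(sub)
        if sub.size==0: return 2
        for q in P: cv2.fillConvexPoly(r,q-(a*16).astype(np.int32),255,shift=4)
        # only the mask component(s) overlapping the guess
        n,l=cv2.connectedComponents(sub);keep=np.unique(l[(r>0)&(sub>0)]);s=np.isin(l,keep)&(sub>0)
        e+=1-((r>0)&s).sum()/max(1,((r>0)|s).sum())
    return e/len(M)
def fit(M,xy,z0=0,poses=(0,1,-1),yaws=None):
    best=[]
    for pose in poses:
        c=[(cost([*xy,w],M,pose,z0),w) for w in(np.arange(24)*np.pi/12 if yaws is None else yaws)]
        for _,w in sorted(c)[:3]:
            o=minimize(cost,[*xy,w],(M,pose,z0),method="Nelder-Mead",options=dict(maxiter=150,
              initial_simplex=np.array([*xy,w])+np.array([[0,0,0],[.006,0,0],[0,.006,0],[0,0,.15]])))
            best.append((o.fun,pose,*o.x))
    return sorted(best)
def look(cams=("top","side")): return {c:bot.camera(c) for c in cams}
E
cat > a.py <<'E'
from h import *
ims=look();M=masks(ims)
for n,uv,z in(("A",(234,188),0),("B",(239,239),0),("C",(244,282),0),("d3",(302,192),.042),("d1",(302,235),.042),("d2",(341,236),.042)):
    b=fit(M,unproj("top",uv,z+.013),z,poses=(0,) if z else (0,1,-1),yaws=[-.1,0,.1] if z else None)
    seen={}
    for q in b: seen.setdefault((q[1],round(q[4],0)%6),q)
    print(n,[np.round(q,4).tolist() for q in list(seen.values())[:4]])
t=ims["top"][:,:,::-1]
a=cv2.resize(t[170:300,215:275],None,fx=4.6,fy=4.6,interpolation=cv2.INTER_CUBIC)
b=cv2.resize(t[155:235,395:480],(500,470),interpolation=cv2.INTER_CUBIC)
o=np.zeros((600,800,3),np.uint8);o[:a.shape[0],:a.shape[1]]=a[:600];o[:470,290:790]=b;cv2.imwrite("pics/crop1.png",o)
E
python3 a.py
```

```text
A [[0.5708, 1.0, 0.6456, 0.2431, 5.2836], [0.5859, 0.0, 0.6475, 0.2256, 2.2863], [0.5919, -1.0, 0.6461, 0.2423, 2.1376], [0.5927, 0.0, 0.6436, 0.2277, 5.4634]]
B [[0.6018, 1.0, 0.4977, 0.2104, 1.5826], [0.6045, -1.0, 0.4983, 0.2151, 4.4185], [0.613, -1.0, 0.4982, 0.2147, 4.7711], [0.618, 0.0, 0.5168, 0.2102, 4.9309]]
C [[0.5903, -1.0, 0.3862, 0.2053, 4.1005], [0.6171, 0.0, 0.4065, 0.1926, 4.2166], [0.6171, 0.0, 0.3992, 0.1889, 1.0991], [0.6227, 1.0, 0.3875, 0.2064, 0.6759]]
d3 [[0.6188, 0.0, 0.6269, 0.0435, -0.1912]]
d1 [[0.6276, 0.0, 0.51, 0.0433, -0.1602]]
d2 [[0.6327, 0.0, 0.5127, -0.0581, -0.1738]]
```

View pics/crop1.png

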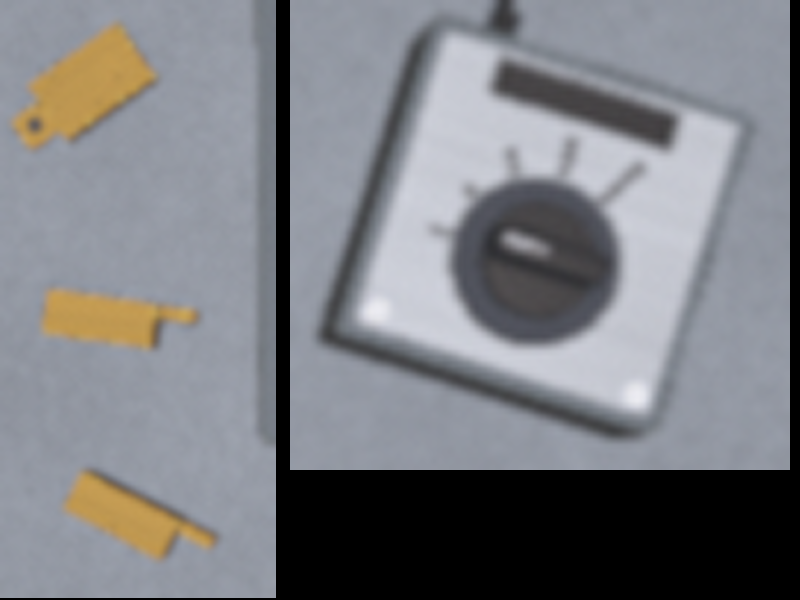

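```bash
sed -i 's/h\[...,1\]>150/h[...,1]>105/' h.py; sed -i '/^t=ims/,$d' a.py
cat >> a.py <<'E'
for c,(u,v) in(("top",(239,239)),("side",(282,306)),("side",(320,325)),("side",(292,245))):
    print(c,cv2.cvtColor(ims[c],cv2.COLOR_RGB2HSV)[v,u-8:u+9:4].tolist(),(M[c]>0).mean())
E
python3 a.py
```

```text
A [[0.1546, 0.0, 0.647, 0.2258, 2.2394], [0.244, 0.0, 0.6452, 0.2267, 5.4036], [0.2466, 1.0, 0.6465, 0.2421, 5.2328], [0.2481, -1.0, 0.6531, 0.2309, 2.1944]]
B [[0.1815, 1.0, 0.5202, 0.2138, 4.6101], [0.2402, -1.0, 0.5197, 0.2125, 1.4074], [0.2433, 1.0, 0.496, 0.2146, 1.4413], [0.2588, -1.0, 0.496, 0.2154, 4.6077]]
C [[0.1907, 1.0, 0.405, 0.1973, 4.2786], [0.2444, -1.0, 0.3844, 0.2059, 4.2103], [0.273, -1.0, 0.4033, 0.1954, 1.0919], [0.2812, 1.0, 0.384, 0.2054, 1.0822]]
d3 [[0.1968, 0.0, 0.6248, 0.0436, -0.0617]]
d1 [[0.1771, 0.0, 0.5085, 0.043, -0.0416]]
d2 [[0.183, 0.0, 0.51, -0.0588, -0.0461]]
top [[20, 146, 190], [19, 147, 191], [19, 146, 194], [19, 147, 192], [20, 147, 187]] 0.0267236328125
side [[21, 192, 154], [21, 189, 158], [21, 197, 144], [19, 186, 96], [18, 198, 85]] 0.05256734212239583
side [[21, 188, 156], [21, 190, 154], [21, 197, 141], [20, 198, 111], [19, 203, 93]] 0.05256734212239583
side [[18, 152, 82], [19, 198, 90], [20, 192, 134], [21, 189, 154], [21, 188, 155]] 0.05256734212239583
```

```bash
cat >> h.py <<'E'
DOWN=R.from_quat([1,0,0,0])          # xyzw: tool x along world x, z down
def q(r): x=r.as_quat(); return [x[3],x[0],x[1],x[2]]
def yawtool(a): return R.from_euler("z",a)*DOWN
NEST={1:(.5091,.0430),2:(.5097,-.0577),3:(.6248,.0433),4:(.6250,-.0567)}; NYAW=.007; NZ=.042
tubc=np.mean([unproj("top",np.array(p)*.8,.055) for p in((496,300),(614,316),(606,398),(485,384))],0); TYAW=-.134
def tub(d): return tubc+np.array([-np.sin(TYAW),np.cos(TYAW)])*d
def say(*a): print(round(bot.read_clock(),1),*a,flush=True)
OPEN=.7;UP=.16
def over(x,y,a,z=UP): bot.move_pose([x,y,z],q(yawtool(a)))
def pick(x,y,yaw,z0=0,dz=.004,width=.47):
    """grasp a flat casting, tool x opposite to casting x"""
    bot.set_gripper(OPEN,70); over(x,y,yaw+np.pi,max(z0+.10,.12))
    hit=bot.move_linear([x,y,z0+dz],.12,until_force=15)
    bot.set_gripper(0,70); w=bot.read_gripper_width()
    bot.move_linear([x,y,UP+dz],.2); w2=bot.read_gripper_width()
    say("pick",hit,round(w,3),round(w2,3)); return abs(w2-width)<.05
def place(x,y,yaw,z0,dz=.004,drop=.0,force=15):
    over(x,y,yaw+np.pi,UP+z0); w=bot.read_gripper_width()
    hit=bot.move_linear([x,y,z0+dz+drop],.1,until_force=force); p=bot.read_position()
    say("place",round(w,3),hit,"z above",round(p[2]-z0-dz,4),np.round(bot.read_ft_force(),1)); return hit
def release(z=UP):
    bot.set_gripper(.62); p=bot.read_position(); bot.move_linear([p[0],p[1],z],.25)
E
python3 - <<'E'
from h import *
say(tubc)
print(pick(*NEST[2],NYAW,NZ))
t=tub(-.07);place(*t,TYAW,.005,drop=.004);release();say()
ims=look();cv2.imwrite("pics/top1.png",cv2.resize(ims["top"][:,:,::-1],(800,600)))
E
```

```text
1.4 [ 0.40163308 -0.31946044]
5.8 pick False 0.447 0.45
True
8.8 place 0.445 False z above 0.0046 [-0.6 -0.1 -2.5]
9.9
```

View pics/top1.png

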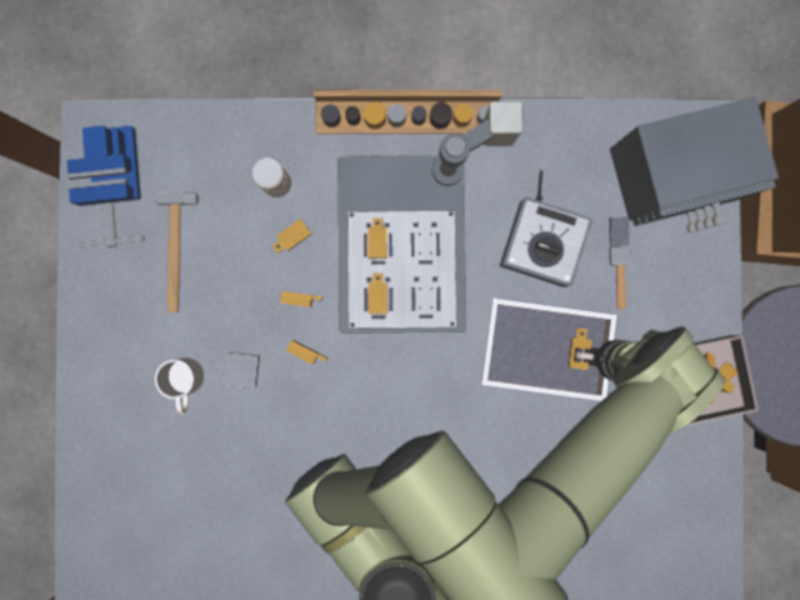

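Run:
```python
from h import *
for n,d in((1,0),(3,.07)):
    if not pick(*NEST[n],NYAW,NZ): say("bad",n);break
    place(*tub(d),TYAW,.005,drop=.004);release()
M=masks(look())
b=fit(M,(.647,.2258),0,poses=(0,),yaws=[2.0,2.24,2.4])[0];say(b)
if b[0]<.25 and pick(*b[2:],0):
    say(place(*NEST[4],NYAW,NZ))
```

```text
13.9 pick False 0.45 0.452
16.9 place 0.446 False z above 0.0045 [-0.4 -0.9 -2.2]
21.8 pick False 0.449 0.448
24.8 place 0.448 False z above 0.0045 [-0.4  0.3 -2.3]
25.9 (np.float64(0.1543334041855936), 0, np.float64(0.647092063078236), np.float64(0.225576916138087), np.float64(2.249955474785105))
30.5 pick False 0.45 0.446
33.6 place 0.454 True z above 0.0016 [-0.1 -0.2  4.8]
33.6 True
```

```bash
cat >> h.py <<'E'
def nestfit(M,n): return np.round(fit(M,NEST[n],NZ,poses=(0,),yaws=[-.1,0,.1])[0],4)
E
python3 - <<'E'
from h import *
release(.2)
over(.42,.05,np.pi,.25)
ims=look();M=masks(ims);say(nestfit(M,4),NEST[4])
for xy,y in(((.52,.2138),4.61),((.405,.1973),4.28)): print(fit(M,xy,0,poses=(1,),yaws=[y-.1,y,y+.1])[0])
s=ims["side"][205:275,255:385,::-1];t=ims["top"][160:270,265:375,::-1]
o=np.zeros((600,800,3),np.uint8);a=cv2.resize(s,(480,258),interpolation=cv2.INTER_CUBIC);o[:258,:480]=a
o[:300,490:790]=cv2.resize(t,(300,300),interpolation=cv2.INTER_CUBIC)
o[300:600,:400]=cv2.resize(ims["top"][:,:,::-1],(400,300));o[300:600,400:]=cv2.resize(ims["side"][:,:,::-1],(400,300));cv2.imwrite("pics/c2.png",o)
E
```

```text
35.7 [ 0.1967  0.      0.6268 -0.0558 -0.1033] (0.625, -0.0567)
(np.float64(0.18214788954724326), 1, np.float64(0.5200091751594403), np.float64(0.21376716807043528), np.float64(4.614016359994785))
(np.float64(0.25322552092918676), 1, np.float64(0.40492660363037847), np.float64(0.19732651873226073), np.float64(4.279253027175617))
```

View pics/c2.png

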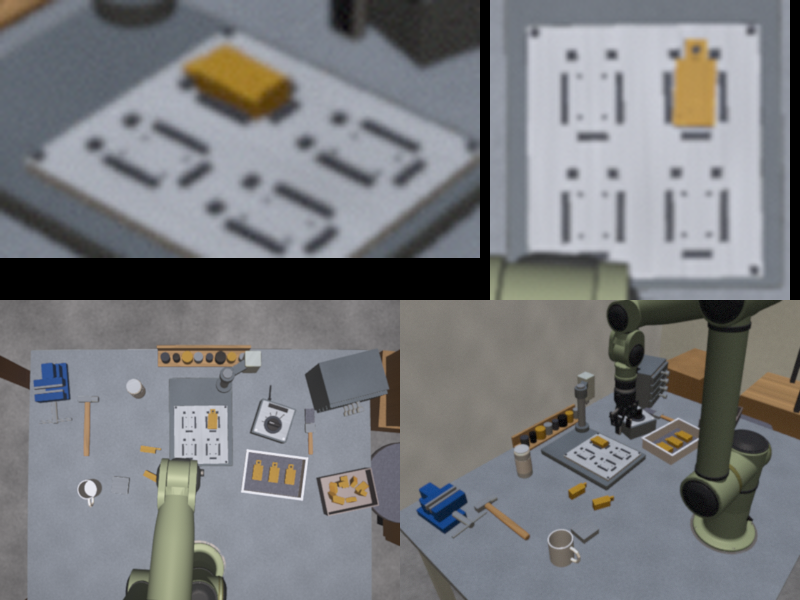

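```bash
cat >> h.py <<'E'
def probe(n,pts=((.022,0),(-.022,0),(0,.008),(0,-.008))):
    """press on the dome with shut fingers; seated top is at 0.068"""
    x,y=NEST[n];bot.set_gripper(0);over(x,y,np.pi,.12);zs=[]
    for dx,dy in pts:
        bot.move_linear([x+dx,y+dy,.078],.15);bot.move_linear([x+dx,y+dy,.058],.03,until_force=8)
        zs.append(round(bot.read_position()[2]-.068,4)); bot.move_linear([x+dx,y+dy,.078],.15)
    bot.move_linear([x,y,.15],.25);say("probe",n,zs);return zs
E
python3 - <<'E'
from h import *
probe(4)
M=masks(look());say(nestfit(M,4))
E
```

```text
41.9 probe 4 [np.float64(0.0001), np.float64(0.0001), np.float64(0.0001), np.float64(0.0001)]
42.0 [ 0.5933  0.      0.6271 -0.0561 -0.1674]
```

```bash
cat >> h.py <<'E'
def sidegrasp(x,y,yaw,pose,flip,h):
    """tool pose for a casting on its side: closing axis along its z"""
    Ro=rot(yaw,pose);po=np.array([x,y,.02]);zc=Ro.apply([0,0,.013])
    zd=Ro.apply([0,0,1]);a=np.arctan2(zd[1],zd[0])+np.pi/2+flip*np.pi
    return Ro,po,yawtool(a),np.array([x+zc[0],y+zc[1],h])
def leanpose(g,pose,yaw,edge,tilt=50,clear=.004):
    Ro,po,Rt,pt=g;R2=R.from_euler("z",yaw)*R.from_euler("x",pose*np.radians(90-tilt))
    e=R2.apply([0,-pose*.02,0]);p2=np.array([edge[0]-e[0],edge[1]-e[1],clear-e[2]])
    return R2*Ro.inv()*Rt, p2+R2.apply(Ro.inv().apply(pt-po))
E
python3 - <<'E'
from h import *
for nm,o,edge in(("B",(.520,.2138,4.614,1),(.50,.23)),("C",(.405,.1973,4.279,1),(.42,.22))):
  for flip in(0,1):
    g=sidegrasp(*o,flip,.022);j0=bot.solve_ik(g[3],q(g[2]));print(nm,flip,None if j0 is None else np.round(j0,2))
    for w in np.arange(0,2*np.pi,np.pi/6):
        Rl,pl=leanpose(g,o[3],w,edge);j=bot.solve_ik(pl,q(Rl));up=bot.solve_ik(pl+[0,0,.08],q(Rl));out=bot.solve_ik(pl-Rl.apply([0,0,.08]),q(Rl))
        if j is not None: print(round(w,2),np.round(j,2),np.round(Rl.apply([0,0,1]),2),up is not None,out is not None)
E
```

```text
B 0 [ 0.27  0.55 -0.44  0.58  0.   -1.21]
0.0 [ 0.65  1.02  0.17  1.34 -0.66 -2.27] [ 0.   -0.77 -0.64] True True
0.52 [ 0.73  0.79 -0.32  0.7  -0.85 -2.83] [ 0.38 -0.66 -0.64] True True
1.05 [ 0.72  0.62 -0.85 -0.27 -0.81  2.65] [ 0.66 -0.38 -0.64] True True
1.57 [ 0.51  0.68 -1.24 -1.15 -0.38  1.92] [ 0.77 -0.   -0.64] True False
2.62 [-0.14  0.58 -1.06 -0.49  0.79  0.56] [ 0.38  0.66 -0.64] True True
3.14 [-0.17  0.7  -0.56  0.51  0.86 -0.26] [ 0.    0.77 -0.64] True True
3.67 [-0.08  0.91 -0.08  1.18  0.68 -0.83] [-0.38  0.66 -0.64] True True
4.19 [ 0.05  1.11  0.35  1.6   0.43 -1.18] [-0.66  0.38 -0.64] True True
4.71 [ 0.21  1.26  0.69  1.86  0.16 -1.44] [-0.77  0.   -0.64] True False
5.24 [ 0.37  1.31  0.79  1.92 -0.12 -1.67] [-0.66 -0.38 -0.64] True False
5.76 [ 0.52  1.2   0.57  1.73 -0.4  -1.93] [-0.38 -0.66 -0.64] True True
B 1 [ 0.27  0.55 -0.44  0.58  0.    1.94]
0.0 [ 0.65  1.02  0.17  1.34 -0.66  0.87] [ 0.   -0.77 -0.64] True True
0.52 [ 0.73  0.79 -0.32  0.7  -0.85  0.32] [ 0.38 -0.66 -0.64] True True
1.05 [ 0.72  0.62 -0.85 -0.27 -0.81 -0.49] [ 0.66 -0.38 -0.64] Tru
[... 1411 characters left out ...]
 -0.05  1.25 -0.62  0.93] [ 0.   -0.77 -0.64] True True
0.52 [ 0.82  0.74 -0.46  0.7  -0.82  0.44] [ 0.38 -0.66 -0.64] True True
1.05 [ 0.83  0.58 -0.96 -0.22 -0.85 -0.33] [ 0.66 -0.38 -0.64] True True
2.62 [-0.21  0.56 -1.24 -0.59  0.82 -2.68] [ 0.38  0.66 -0.64] True True
3.14 [-0.23  0.64 -0.76  0.44  0.84  2.8 ] [ 0.    0.77 -0.64] True True
3.67 [-0.12  0.82 -0.32  1.04  0.66  2.28] [-0.38  0.66 -0.64] True True
4.19 [0.04 0.98 0.03 1.41 0.42 1.96] [-0.66  0.38 -0.64] True True
4.71 [0.22 1.09 0.29 1.63 0.16 1.71] [-0.77  0.   -0.64] True True
5.24 [ 0.39  1.13  0.37  1.68 -0.1   1.49] [-0.66 -0.38 -0.64] True True
5.76 [ 0.56  1.07  0.24  1.56 -0.36  1.25] [-0.38 -0.66 -0.64] True True
```

```bash
cat >> h.py <<'E'
def park(): over(.40,-.15,np.pi,.30)
def tip(o,flip,w,edge,h=.022):
    g=sidegrasp(*o,flip,h);Rt,pt=g[2],g[3]
    bot.set_gripper(.55,80);bot.move_pose(pt+[0,0,.09],q(Rt));hit=bot.move_linear(pt,.12,until_force=12)
    bot.set_gripper(0,80);a=bot.read_gripper_width();bot.move_linear(pt+[0,0,.09],.2);b=bot.read_gripper_width()
    say("side grasp",hit,round(a,3),round(b,3))
    if b<.2: return False
    Rl,pl=leanpose(g,o[3],w,edge)
    bot.move_pose(pl+[0,0,.07],q(Rl));hit=bot.move_linear(pl,.08,until_force=10);p=bot.read_position();b=bot.read_gripper_width()
    say("lean",hit,np.round(p-pl,4),round(b,3))
    bot.set_gripper(b+.10);bot.move_linear(p-Rl.apply([0,0,.055]),.15);bot.move_linear(p-Rl.apply([0,0,.055])+[0,0,.1],.25)
    return True
E
python3 - <<'E'
from h import *
M=masks(look());b=fit(M,(.52,.2138),0,poses=(1,),yaws=[4.5,4.61,4.7])[0];say(np.round(b,4))
if b[0]<.25:
    tip((*b[2:],1),1,4.19,(.52,.22));park()
    ims=look();M=masks(ims);say(np.round(fit(M,(.54,.21),0)[:3],3))
    o=np.zeros((480,800,3),np.uint8)
    o[:,:400]=cv2.resize(ims["top"][170:320,200:325,::-1],(400,480));o[:,400:]=cv2.resize(ims["side"][240:390,240:365,::-1],(400,480));cv2.imwrite("pics/c3.png",o)
E
```

```text
42.1 [0.1815 1.     0.5199 0.2135 4.6146]
46.3 side grasp False 0.28 0.279
48.3 lean False [0.0003 0.     0.0004] 0.281
51.8 [[0.147 0.    0.54  0.208 4.222]
 [0.148 0.    0.54  0.208 4.216]
 [0.148 0.    0.54  0.208 4.188]]
```

View pics/c3.png

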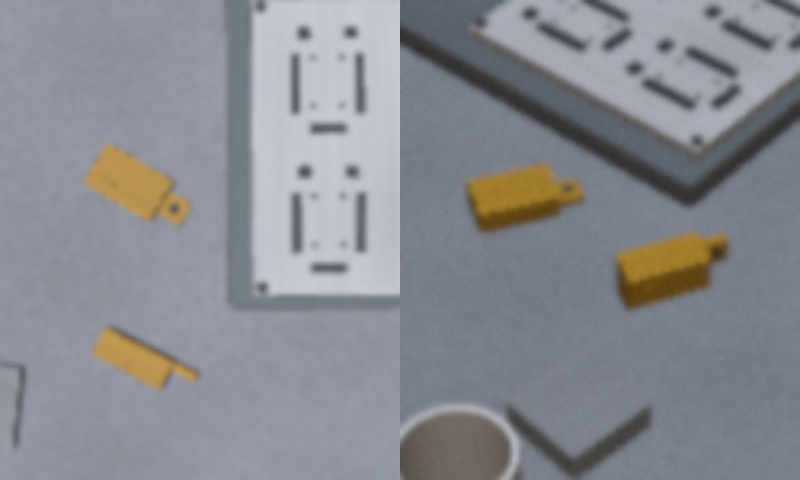

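Run:
```python
from h import *
M=masks(look());b=fit(M,(.54,.208),0,poses=(0,),yaws=[4.1,4.2,4.3])[0];say(np.round(b,4))
assert b[0]<.2
assert pick(*b[2:],0)
place(*NEST[3],NYAW,NZ);release()
say(probe(3,((.022,0),(-.022,0))))
park()
M=masks(look());say(nestfit(M,3),nestfit(M,4));print(np.round(fit(M,(.405,.197),0)[:3],3))
```

```text
51.9 [0.1453 0.     0.5403 0.2079 4.2213]
57.0 pick False 0.45 0.451
60.5 place 0.445 True z above 0.0014 [0.4 0.2 3.7]
65.0 probe 3 [np.float64(0.0001), np.float64(0.0001)]
65.0 [np.float64(0.0001), np.float64(0.0001)]
66.4 [ 0.1934  0.      0.6257  0.044  -0.1044] [ 0.1927  0.      0.6275 -0.0565 -0.105 ]
[[0.19  1.    0.406 0.196 4.249]
 [0.191 1.    0.406 0.196 4.254]
 [0.191 1.    0.405 0.197 4.258]]
```

Run:
```python
from h import *
M=masks(look());b=fit(M,(.405,.197),0,poses=(1,),yaws=[4.2,4.25,4.3])[0];say(np.round(b,4))
assert b[0]<.23
assert tip((*b[2:],1),1,4.19,(.43,.21));park()
M=masks(look());b=fit(M,(.45,.20),0)[0];say(np.round(b,4))
assert b[0]<.2 and b[1]==0
assert pick(*b[2:],0)
place(*NEST[1],NYAW,NZ);release()
probe(1,((.022,0),(-.022,0)))
park()
ims=look();M=masks(ims)
for n in(1,3,4):say(nestfit(M,n))
t=ims["top"][:,:,::-1];o=np.zeros((600,800,3),np.uint8)
o[:300,:400]=cv2.resize(t,(400,300));o[:300,400:]=cv2.resize(ims["side"][:,:,::-1],(400,300))
o[300:,:300]=cv2.resize(t[160:270,265:375],(300,300),interpolation=cv2.INTER_CUBIC)
o[300:,400:700]=cv2.resize(t[170:225,410:465],(300,300),interpolation=cv2.INTER_CUBIC);cv2.imwrite("pics/c4.png",o)
```

```text
66.5 [0.1882 1.     0.4061 0.1957 4.2521]
71.2 side grasp False 0.281 0.284
73.1 lean False [ 0.0002 -0.      0.0003] 0.284
76.6 [0.1485 0.     0.4505 0.1973 4.1748]
81.8 pick False 0.449 0.446
85.4 place 0.454 True z above 0.0011 [-0.5 -0.3  5.8]
89.9 probe 1 [np.float64(0.0001), np.float64(0.0)]
91.0 [ 0.1858  0.      0.5095  0.0438 -0.045 ]
91.0 [ 0.193   0.      0.6257  0.044  -0.1044]
91.0 [ 0.1931  0.      0.6275 -0.0565 -0.105 ]
```

View pics/c4.png

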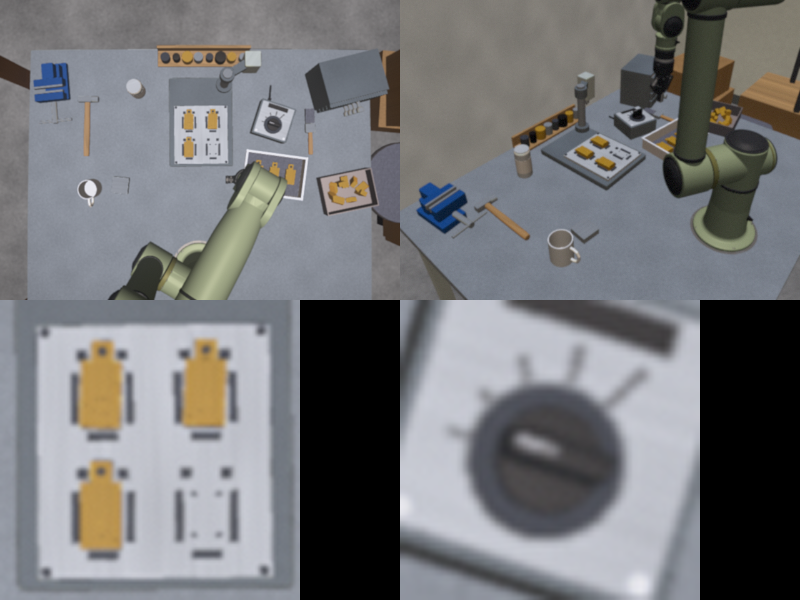

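Run:
```python
from h import *
a=unproj("top",(436.6,199.3),.085);b=unproj("top",(439,198.4),.118);c=(a+b)/2;print(a,b)
Y=-1.87
f=lambda y:q(yawtool(y))
bot.set_gripper(.45,30);bot.move_pose([*c,.17],f(Y));hit=bot.move_linear([*c,.097],.06,until_force=8)
bot.set_gripper(0,30);say(hit,bot.read_gripper_width(),bot.read_position(),np.round(bot.read_ft_force(),1),np.round(bot.read_moment(),2))
p=bot.read_position()
for d in np.radians([15,30,45,60,64]):
    bot.move_pose([*c,p[2]],f(Y-d));say(round(d,2),np.round(bot.read_ft_force(),1),np.round(bot.read_moment(),2),round(bot.read_gripper_width(),3))
bot.move_pose([*c,p[2]],f(Y-np.radians(60)));bot.set_gripper(.4);bot.move_linear([*c,.18],.15);park()
bot.wait(.3);ims=look();t=ims["top"][:,:,::-1];o=np.zeros((500,800,3),np.uint8)
o[:,:500]=cv2.resize(t[170:225,410:465],(500,500),interpolation=cv2.INTER_CUBIC);o[:300,500:]=cv2.resize(ims["side"][160:220,340:400,::-1],(300,300));cv2.imwrite("pics/c5.png",o)
```

```text
[ 0.60888764 -0.3051465 ] [ 0.6081993  -0.30477724]
94.4 False 0.1566090402244362 [ 0.60961838 -0.30537895  0.0976672 ] [3.7 0.1 0.4] [-0.06 -0.62 -0.32]
94.7 0.26 [ 6.  -1.2 -4.1] [-0.31 -0.98  0.01] 0.154
95.1 0.52 [ 5.7 -1.5 -3.8] [-0.35 -1.09 -0.03] 0.157
95.5 0.79 [ 6.7 -2.6 -3.8] [-0.53 -1.31 -0.01] 0.151
95.8 1.05 [ 6.5 -3.4 -4.5] [-0.6  -1.31 -0.07] 0.16
96.1 1.12 [ 6.7 -3.5 -5.6] [-0.71 -1.4  -0.  ] 0.153
```

View pics/c5.png

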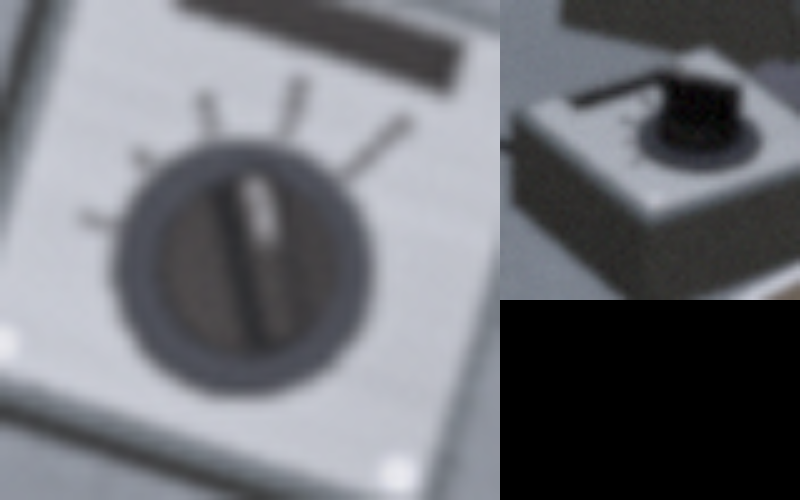

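Run:
```python
from h import *
M=masks(look())
for n in(1,3,4):say(nestfit(M,n))
print(bot.close_job())
```

```text
98.9 [ 0.1855  0.      0.5072  0.0434 -0.0395]
98.9 [ 0.1923  0.      0.6238  0.0442 -0.1016]
98.9 [ 0.1946  0.      0.6269 -0.0559 -0.1021]
the job is handed in; nothing more can be done
None
```

The job is handed in at about 99 s on the robot's clock: the three finished castings are in the tub, the three blanks are seated in nests 1, 3 and 4 with their lugs in the end-stop gaps, and the selector is on two dots; I have no verdict back.

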